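Find the firm clamp pad and set it in the gluing jig

TASK

Going along the rack from the robot's left to its right, press the rubber cushion of each of the three clamp pads straight down by about 5 mm, hold it there a moment and feel how hard it pushes back, never squeezing one by more than 8 mm. Then set the one firm pad upright and fully home in the pocket of the gluing jig and let it go, leaving the two soft pads standing in their bays and everything else on the bench alone.

Things in the scene. Friction and masses are not known exactly. Their poses are not given: they have to be found in the camera images.
- pad_a: one of three look-alike clamp pads, one firm and two soft, in any order: pale wooden block 30 (its x) x 50 (its y) x 36 mm high, about 0.1 kg, with an upright round black rubber cushion, 24 mm across, in the middle of its top. Cushions are worn unequally: the free crown stands 48 to 56 mm above the origin (12 to 20 mm above the block). Origin: centre of the block's underside; z up.
- cushion_a (a joint): how far pad_a's rubber cushion is squeezed down, in m: 0 free, grows when pressed, 0.011 against its stop. It begins to give at about 1 N; squeezed by 5 mm a soft one pushes back with 4.5 to 6 N, the firm one with about 11 N. Over 8 mm spoils it. It springs back when let go.
- pad_b: one of three look-alike clamp pads, one firm and two soft, in any order: pale wooden block 30 (its x) x 50 (its y) x 36 mm high, about 0.1 kg, with an upright round black rubber cushion, 24 mm across, in the middle of its top. Cushions are worn unequally: the free crown stands 48 to 56 mm above the origin (12 to 20 mm above the block). Origin: centre of the block's underside; z up.
- cushion_b (a joint): how far pad_b's rubber cushion is squeezed down, in m: 0 free, grows when pressed, 0.011 against its stop. It begins to give at about 1 N; squeezed by 5 mm a soft one pushes back with 4.5 to 6 N, the firm one with about 11 N. Over 8 mm spoils it. It springs back when let go.
- pad_c: one of three look-alike clamp pads, one firm and two soft, in any order: pale wooden block 30 (its x) x 50 (its y) x 36 mm high, about 0.1 kg, with an upright round black rubber cushion, 24 mm across, in the middle of its top. Cushions are worn unequally: the free crown stands 48 to 56 mm above the origin (12 to 20 mm above the block). Origin: centre of the block's underside; z up.
- cushion_c (a joint): how far pad_c's rubber cushion is squeezed down, in m: 0 free, grows when pressed, 0.011 against its stop. It begins to give at about 1 N; squeezed by 5 mm a soft one pushes back with 4.5 to 6 N, the firm one with about 11 N. Over 8 mm spoils it. It springs back when let go.
- rack: fixed low plywood board, 100 (its x) x 250 (its y) x 12 mm high; four dark battens, 11 mm wide and 8 mm high, part it into three bays along y, 75 mm apart, open front and back. Origin: centre of its underside. One pad stands in each bay, its x within 0.1 rad of the rack's x.
- bay_left (a point): centre of the floor of the rack's left bay (the +y end; left is the robot's left), 12 mm above the table; axes as the rack's
- bay_middle (a point): centre of the floor of the rack's middle bay (the centre one; left is the robot's left), 12 mm above the table; axes as the rack's
- bay_right (a point): centre of the floor of the rack's right bay (the -y end; left is the robot's left), 12 mm above the table; axes as the rack's
- jig: fixed gluing jig: pale board 120 (its x) x 160 (its y) x 10 mm with a pocket framed by a dark wooden rim 12 mm wide; at its +y end a folded-back steel toggle clamp 50 mm high, its black handle reaching 140 mm from the origin. Origin: centre of the board's underside. Rack and jig stand on opposite sides (left, right) of the bench, either way.
- pocket (a point): centre of the pocket's floor, 10 mm above the table; axes as the jig's. The pocket is 35 mm along x, 55 along y, 7 deep (rim's top 17 mm above the table): a pad goes in upright with 2.5 mm to spare on each side, its 50 mm side along y, either way round.
- pencil: loose yellow pencil, 8 mm thick, 170 long; not part of the job, to be left alone. Origin: centre of its underside as it lies.
- sanding_block: loose brown sanding block 90 x 45 x 28 mm; not part of the job, to be left alone. Origin: centre of its underside as it lies.
- brush: loose small glue brush; not part of the job, to be left alone. Origin: centre of its underside as it lies.
- scraper: loose flat steel cabinet scraper 110 x 50 x 4 mm; not part of the job, to be left alone. Origin: centre of its underside as it lies.
- glue_bottle: loose white glue bottle, 50 mm across, 130 high; not part of the job, to be left alone. Origin: centre of its underside as it lies.
- offcut: loose dark wooden offcut 70 x 30 x 20 mm; not part of the job, to be left alone. Origin: centre of its underside as it lies.
- tub: loose open white plastic tub, 110 mm across, 70 high; not part of the job, to be left alone. Origin: centre of its underside as it lies.
There are look-alikes about, which are no part of the job. What is shaped like the pad_b but purple or red is not meant.

How it is judged (in metres and radians):
On the way, in this order (a step that is already met when the one before it is completed fails the run):
1. the cushion of the pad in the left bay is held squeezed by 3.5 to 6.8 mm for 0.2 s (((horizontal distance between pad_a and bay_left below 0.03 m and value of joint cushion_a between 0.0035 and 0.0068 m) or (horizontal distance between pad_b and bay_left below 0.03 m and value of joint cushion_b between 0.0035 and 0.0068 m) or (horizontal distance between pad_c and bay_left below 0.03 m and value of joint cushion_c between 0.0035 and 0.0068 m))), for 0.2 s.
2. the cushion of the pad in the middle bay is held squeezed by 3.5 to 6.8 mm for 0.2 s (((horizontal distance between pad_a and bay_middle below 0.03 m and value of joint cushion_a between 0.0035 and 0.0068 m) or (horizontal distance between pad_b and bay_middle below 0.03 m and value of joint cushion_b between 0.0035 and 0.0068 m) or (horizontal distance between pad_c and bay_middle below 0.03 m and value of joint cushion_c between 0.0035 and 0.0068 m))), for 0.2 s.
3. the cushion of the pad in the right bay is held squeezed by 3.5 to 6.8 mm for 0.2 s (((horizontal distance between pad_a and bay_right below 0.03 m and value of joint cushion_a between 0.0035 and 0.0068 m) or (horizontal distance between pad_b and bay_right below 0.03 m and value of joint cushion_b between 0.0035 and 0.0068 m) or (horizontal distance between pad_c and bay_right below 0.03 m and value of joint cushion_c between 0.0035 and 0.0068 m))), for 0.2 s.
At the end, for the whole second after the job is handed in: the firm pad stands upright (within 0.08 rad) on the floor of the jig's pocket (underside within 2.5 mm of it, centre within 6 mm), the two soft pads stand upright within 20 mm of where they started, all cushions have sprung back (under 1.5 mm) and all pads are at rest (horizontal distance between pad_b and pocket below 0.006 m and z of pad_b in the frame of pocket below 0.0025 m and angle between each of pad_b, pad_a, pad_c's own z axis and vertical below 0.08 rad and distance of each of pad_a, pad_c from where it was at the start of the episode below 0.02 m and linear speed of each of pad_a, pad_b, pad_c below 0.02 m/s and value of joint each of cushion_a, cushion_b, cushion_c below 0.0015 m); the robot touches nothing.
It fails at once if a cushion is squeezed by more than 8 mm (value of joint any of cushion_a, cushion_b, cushion_c above 0.008 m).
It fails at once if a bystander is moved by more than 30 mm (distance of any of pencil, sanding_block, brush, scraper, glue_bottle, offcut, tub from where it was at the start of the episode above 0.03 m).
It fails at once if a soft pad is lifted or knocked more than 30 mm from its place (distance of any of pad_a, pad_c from where it was at the start of the episode above 0.03 m).
It also fails if it takes over 62 s, if anything falls off the work surface, if the arm or the gripper's body presses on something with over 40 N, if the wrist force passes 120 N, or if a joint passes its speed limit or range.

ROBOT

A 6-joint arm with a two-finger parallel gripper is mounted at the origin on the work surface. World frame = base frame: x ahead of the robot, y to its left, z up, the work surface at z = 0. Lengths are in m, angles in degrees, forces in N, time in s.
With the tool pointing down it reaches from about 0.4 to 0.825 m from the base axis. Payload 7 kg.
Tool frame: the origin (TCP) lies midway between the tips of the shut fingers; the grasp point (between the pads) lies 19 mm behind it; z points along the fingers, y is the line along which they close (so a half turn about z gives the same grasp; the last joint's range is limited). The gripper opens to 88 mm and grips with 3 to 60 N. Pads are 19 mm wide; open, the fingers measure 130 mm over their backs; the gripper's body (78 mm by 193 mm) begins 47 mm behind the grasp point.
Start: joints at [93.856, 20.546, 0.682, 0, -70.136, -16.507], TCP at [0.148, 0.659, 0.201] pointing down, gripper open.
Joint ranges: [-176.03, 176.03], [-82.01, 121.73], [-58.28, 71.71], [-173.87, 95.51], [-174.79, -0.11], [-173.66, 173.66]. Speed limits (degrees/s): [136.94, 136.94, 172.46, 180, 180, 180].

INTERFACE

Orientations are given as [roll, pitch, yaw] about the fixed x, y, z axes, in that order (R = Rz(yaw) Ry(pitch) Rx(roll)).
In Python, from plant import r, eyes, workorder gives the robot as it stands.
- The arm moves only by the tool step_arm, never from a script. Its argument "plan" is a list of rows, each a list of 5 numbers: the shift along the tool's x, y, z each as a share of 25 cm, from -1 to 1, then the turn about the tool's z as a share of 60 degrees, from -1 to 1, then the finger opening in mm, from 0 to 87.6. In form: [[x, y, z, turn, jaw], ...]. A call has 1 to 12 rows; each row is the pose to reach, as a shift and turn from the pose commanded when the call began, along the tool's axes at that moment; what a row does not reach only later rows make up. A row lasts 1/12 s, in which the tool goes at most 41.7 mm and 7.16 degrees, less where a joint would pass 70% of its speed; a pose out of reach is approached as far as the arm can. A call with a number of a shift or a turn outside -1 to 1 is refused whole. A call with a gripper value outside its range is refused whole. The fingers move at their own pace and stop on an object; "newtons" is the grip in N (left out, the last holds). Time passes only in rows, so rows that repeat a pose let the fingers close. It gives the time, the measured TCP pose, the force, the opening and the grip force at its end, in the units of the state.
- r.get_state(): the state, without advancing time (a new reading comes with each control period).
- eyes.capture(name): name is "side" or "top" or "wrist"; returns the picture (480x640x3 uint8, red, green, blue); there is no depth.
- eyes.camera_model(name): a dict with "fov_y" (degrees; the focal length in pixels is half the picture's height over the tangent of half this angle, whatever the lens; pixels are square), "cx", "cy" (the principal point, pixels), "world_to_cam" (4x4, takes a point from world to camera coordinates); the wrist camera has in their place "hand_eye" (4x4, takes a point from camera to tool coordinates, whose origin is the TCP and whose axes are the flange's). Camera axes: x right, y up, looking along -z (the intrinsics and any distortion apply to the point x, -y, -z); pixel columns grow to the right and rows downward; lengths in m; the calibration is good to about 2 mm. A picture is of the moment at which its call begins: read the wrist's pose just before it. camera_model takes no time and is no camera call.
- workorder.close_job(): hands the job in; it is judged then, once.
The state is a dict: "time_s": time; "joints": joint angles; "qd": joint speeds; "joint_torque": joint torques, N m; "tcp_pos": TCP position; "eef_rot": TCP orientation; "contact_force": force on the tool from outside, world axes, zero at the start; "moment": the same for the moment, N m; "gripper_width": finger opening in m; "gripper_force": force on a finger pad.
Only numpy, scipy, OpenCV 4.12 (cv2) and the standard library are available. Lean on these libraries where they do the work, as an engineer would, in place of code of your own. Each camera call takes 0.05 s, during which the arm holds its last target. There are 200 camera calls.

## Working session

There is one attempt and no reset: what is moved stays moved. The work goes in short steps, Python scripts to look and compute and a tool call to move; the robot and the scene stay as the last step left them, time stands still between calls to the robot, and variables do not carry over. Pictures are saved under pics/ and viewed, at most 10 in all, crops included, and the job is handed in when it is done.

Besides the shell and the picture viewer there is one more tool, called after "Request:" as a command line: name --pt "numbers of a row" for each row, then --argument value for the rest. step_arm: Moves the arm, as the interface text tells. Its arguments: {"type":"object","properties":{"plan":{"type":"array"},"newtons":{"type":"number"}},"required":["plan"]}

```bash
ls; mkdir -p pics
python3 - <<'E'
from plant import r, eyes, workorder
import cv2,numpy as np
np.set_printoptions(precision=4,suppress=True)
for n in ["top","side"]:
    im=eyes.capture(n); cv2.imwrite(f"pics/{n}0.png",im[:,:,::-1])
for n in ["top","side","wrist"]: print(n,eyes.camera_model(n))
print(r.get_state())
E
```

```text
pics
top {'fov_y': 42.18202998507088, 'cx': 315.77617284764165, 'cy': 239.92381898354418, 'world_to_cam': array([[-0.0099, -0.9999, -0.0045,  0.0294],
       [ 0.994 , -0.0103,  0.1089, -0.6118],
       [-0.1089, -0.0034,  0.994 , -1.5106],
       [ 0.    ,  0.    ,  0.    ,  1.    ]])}
side {'fov_y': 56.36084684228854, 'cx': 315.75096628546936, 'cy': 236.716942946537, 'world_to_cam': array([[ 0.9765, -0.215 ,  0.0163, -0.5716],
       [ 0.0909,  0.4789,  0.8731, -0.1134],
       [-0.1955, -0.8511,  0.4872, -1.0528],
       [ 0.    ,  0.    ,  0.    ,  1.    ]])}
wrist {'fov_y': 71.31393453598628, 'cx': 312.3626169658985, 'cy': 237.9549625301782, 'hand_eye': array([[ 0.0009,  0.9582,  0.286 ,  0.0762],
       [ 1.    , -0.0009,  0.0001,  0.0004],
       [ 0.0004,  0.286 , -0.9582, -0.1838],
       [ 0.    ,  0.    ,  0.    ,  1.    ]])}
{'time_s': 0.1, 'joints': array([ 93.8575,  20.5856,   0.6374,  -0.0206, -70.1355, -16.5066]), 'qd': array([-0.0072, -0.0293,  0.1725,  0.0411,  0.1193, -0.0042]), 'joint_torque': array([ -0.0013, -58.4165,  29.3752,   7.0157,   0.0101,  -0.    ]), 'tcp_pos': array([0.1477, 0.6581, 0.2001]), 'eef_rot': array([179.9143,  -0.0052, -12.6561]), 'contact_force': array([-0.7025, -0.1179,  0.4784]), 'moment': array([-0.0167,  0.0414,  0.0384]), 'gripper_force': 0.0, 'gripper_width': 0.08775237530532434}
```

View pics/top0.png

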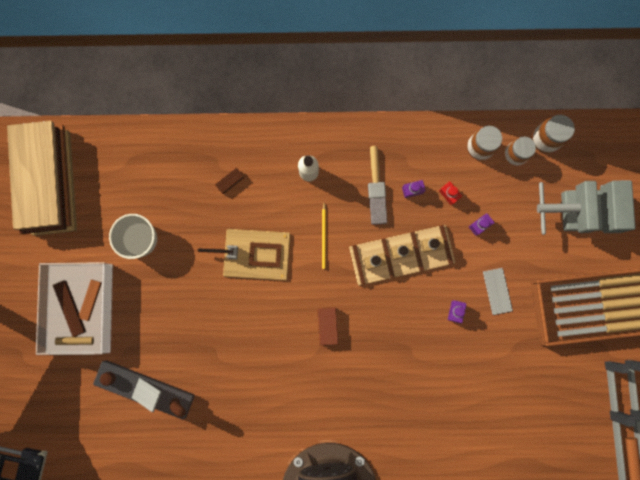

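View pics/side0.png

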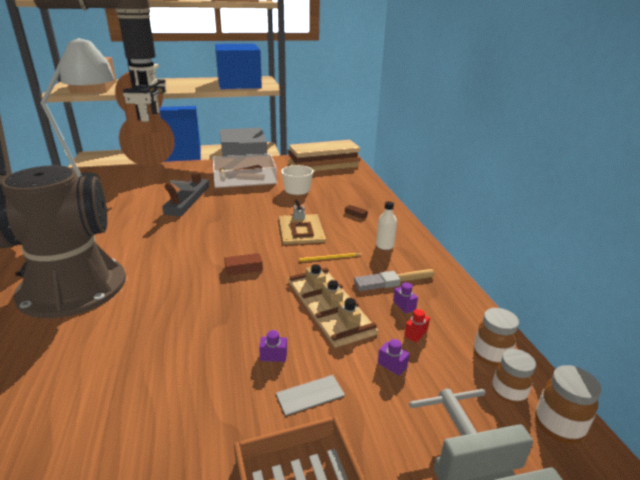

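Top view: the rack is centred near (402,255), with black cushions at (376,260), (404,251) and (434,243). The jig is at (257,255), its pocket at about (266,255) and its handle pointing left (+y).

Candidates for the pads:
- Pale blocks with a black cushion, in the rack: the real ones.
- Purple at (414,188), (482,225) and (457,311), and red at (450,192): look-alikes, rejected by colour.

```bash
cat > h.py <<'E'
from plant import r, eyes, workorder
import cv2,numpy as np
from scipy.spatial.transform import Rotation as Ro
np.set_printoptions(precision=4,suppress=True)
def cam(n,st=None):
    m=eyes.camera_model(n); f=240/np.tan(np.radians(m['fov_y']/2))
    if n=='wrist':
        T=np.eye(4);T[:3,:3]=Ro.from_euler('xyz',st['eef_rot'],degrees=True).as_matrix();T[:3,3]=st['tcp_pos']
        C=T@m['hand_eye']
    else: C=np.linalg.inv(m['world_to_cam'])
    return f,m['cx'],m['cy'],C
def ray(c,u,v):
    f,cx,cy,C=c; d=C[:3,:3]@np.array([(u-cx)/f,-(v-cy)/f,-1]); return C[:3,3],d
def onz(c,u,v,z):
    o,d=ray(c,u,v); return o+d*(z-o[2])/d[2]
def proj(c,p):
    f,cx,cy,C=c; q=np.linalg.inv(C)@np.append(p,1); return np.array([cx+f*q[0]/-q[2],cy-f*q[1]/-q[2]])
def tri(a,b):
    (o1,d1),(o2,d2)=a,b; s=np.linalg.lstsq(np.c_[d1,-d2],o2-o1,rcond=None)[0]
    p,q=o1+s[0]*d1,o2+s[1]*d2; return (p+q)/2,np.linalg.norm(p-q)
def blobs(mask,amin,amax,roi=None):
    n,l,s,c=cv2.connectedComponentsWithStats(mask.astype(np.uint8))
    return [(c[i],s[i]) for i in range(1,n) if amin<=s[i][4]<=amax and (roi is None or (roi[0]<c[i][0]<roi[2] and roi[1]<c[i][1]<roi[3]))]
def totool(st,p): # shift to p in tool axes, as share of 0.25
    R=Ro.from_euler('xyz',st['eef_rot'],degrees=True).as_matrix(); return R.T@(np.array(p)-st['tcp_pos'])/0.25
E
python3 - <<'E'
from h import *
t=cv2.imread('pics/top0.png');s=cv2.imread('pics/side0.png')
tc,sc=cam('top'),cam('side')
bt=sorted([b for b in blobs(t.max(2)<45,20,400,(355,230,450,275))],key=lambda b:b[0][0])
bs=sorted([b for b in blobs(s.max(2)<45,20,600,(295,255,365,325))],key=lambda b:b[0][0])
for b in bt: print('T',b[0],b[1],onz(tc,*b[0],.062))
for b in bs: print('S',b[0],b[1])
for a,b in zip(bt,bs): print(tri(ray(tc,*a[0]),ray(sc,*b[0])))
print('pocket',onz(tc,266,255,.01),'jigcorners',[onz(tc,*p,.01) for p in [(227,230),(291,233),(288,281),(222,277)]])
print('rack corners',[onz(tc,*p,.012) for p in [(349,246),(446,226),(456,264),(359,285)]])
w=np.hstack([cv2.resize(t[215:295,340:470],None,fx=3,fy=3,interpolation=2),cv2.resize(s[250:330,280:380],None,fx=3,fy=3,interpolation=2)])
cv2.imwrite('pics/crop1.png',w)
E
```

```text
S [315.5 269.5] [312 267   8   6  42]
S [332.5 285.5] [329 283   8   6  44]
S [349.6618 304.8971] [346 301   9   9  68]
pocket [0.5778 0.1488 0.01  ] jigcorners [array([0.6422, 0.2472, 0.01  ]), array([0.6328, 0.0856, 0.01  ]), array([0.512 , 0.0938, 0.01  ]), array([0.5236, 0.2591, 0.01  ])]
rack corners [array([ 0.5982, -0.06  ,  0.012 ]), array([ 0.6463, -0.3052,  0.012 ]), array([ 0.5501, -0.3271,  0.012 ]), array([ 0.5001, -0.0835,  0.012 ])]
```

View pics/crop1.png

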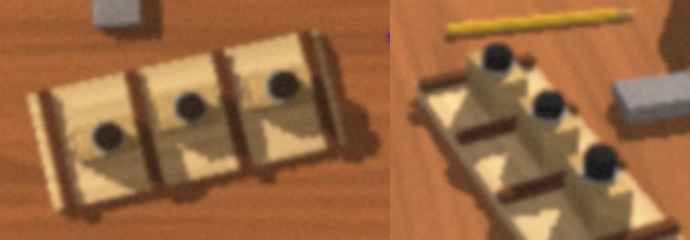

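The crop shows three pale blocks with black round cushions, one per bay: top view (375.7,260.7), (403,250.3), (434.7,243.3); side view (316,268.3), (332.7,284), (350,302.3). The choice is confirmed, so I set out.

Run:
```python
from h import *
tc,sc=cam('top'),cam('side')
for a,b in zip([(375.7,260.7),(403,250.3),(434.7,243.3)],[(316,268.3),(332.7,284),(350,302.3)]): print(tri(ray(tc,*a),ray(sc,*b)), onz(tc,*a,.064))
```

```text
(array([ 0.5576, -0.1224,  0.0556]), np.float64(0.0008637672471801042)) [ 0.5566 -0.1215  0.064 ]
(array([ 0.5813, -0.1893,  0.0549]), np.float64(0.0013415488030802177)) [ 0.5812 -0.1882  0.064 ]
(array([ 0.5975, -0.2662,  0.0605]), np.float64(0.0005487613979135136)) [ 0.5975 -0.2656  0.064 ]
```

Request:
step_arm --pt "0.74 0.84 0 0 0" --pt "0.74 0.84 0 0 0" --pt "0.74 0.84 0 0 0" --pt "0.74 0.84 0 0 0" --pt "0.74 0.84 0 0 0" --pt "0.74 0.84 0 0 0" --pt "0.74 0.84 0 0 0"

```text
time_s: 0.68
tcp_pos: [0.283, 0.41, 0.2008]
eef_rot: [180.0, 0.0, -12.7]
contact_force: [0.4, 0.4, -0.1]
gripper_width: 0.0463
gripper_force: 0.0
```

Request:
step_arm --pt "0.74 0.84 0 0 0" --pt "0.74 0.84 0 0 0" --pt "0.74 0.84 0 0 0" --pt "0.74 0.84 0 0 0" --pt "0.74 0.84 0 0 0" --pt "0.74 0.84 0 0 0" --pt "0.74 0.84 0 0 0"

```text
time_s: 1.27
tcp_pos: [0.4173, 0.165, 0.201]
eef_rot: [-180.0, 0.0, -12.7]
contact_force: [0.3, 0.2, -0.0]
gripper_width: 0.0023
gripper_force: 0.0
```

Request:
step_arm --pt "0.74 0.84 0 1 0" --pt "0.74 0.84 0 1 0" --pt "0.74 0.84 0 1 0" --pt "0.74 0.84 0 1 0" --pt "0.74 0.84 0 1 0" --pt "0.74 0.84 0 1 0" --pt "0.74 0.84 0 1 0" --pt "0.74 0.84 0 1 0" --pt "0.74 0.84 0 1 0" --pt "0.74 0.84 0 1 0"

```text
time_s: 2.1
tcp_pos: [0.5511, -0.0786, 0.2002]
eef_rot: [179.9, 0.0, -72.9]
contact_force: [0.2, 0.4, -0.5]
gripper_width: 0.0003
gripper_force: 0.0
```

Run:
```python
from h import *
st=r.get_state(); im=eyes.capture('wrist'); cv2.imwrite('pics/w1.png',im[:,:,::-1])
import pickle; pickle.dump(st,open('w1.pkl','wb'))
c=cam('wrist',st)
for p in [(.5576,-.1224,.0636),(.5813,-.1893,.063),(.5975,-.2662,.066)]: print(proj(c,np.array(p)))
```

```text
[317.9233 174.774 ]
[315.0299  93.7853]
[324.1871 -10.9613]
```

View pics/w1.png

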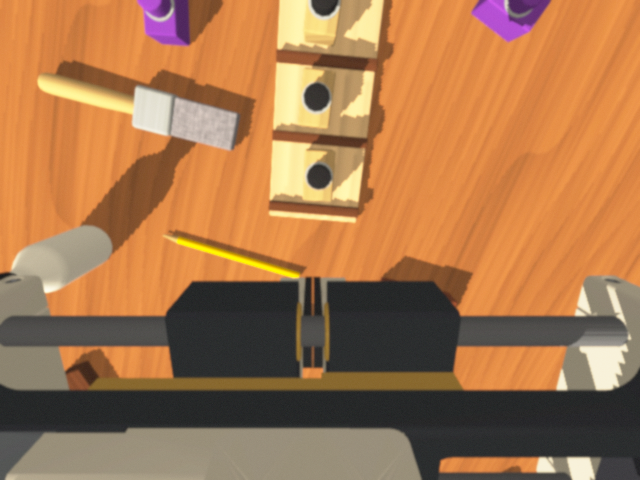

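Wrist view: crowns are at about (319,176), (317,97) and (325,3), with the rack's left edge running from (280,0) to (270,215). This agrees with the projected positions within a few pixels.

Run:
```python
from h import *
import pickle
st=pickle.load(open('w1.pkl','rb')); c=cam('wrist',st); im=cv2.imread('pics/w1.png')
for b in blobs(im.max(2)<60,150,1500,(280,0,360,220)): print(b[0],b[1],onz(c,*b[0],.064))
e=[onz(c,*p,.012) for p in [(272,148),(269.5,214),(355,220),(366,143)]]
print(e); a,b=e[1],e[2]; print('rack x dir deg',np.degrees(np.arctan2(*(a-b)[[1,0]])), np.degrees(np.arctan2(*(e[0]-e[3])[[1,0]])))
p=onz(c,319,176.5,.064); print(totool(st,[p[0],p[1],.1]))
```

```text
[326.4158   6.297 ] [314   0  23  14 202] [ 0.5922 -0.2559  0.064 ]
[317.2021  95.5337] [306  84  22  25 386] [ 0.579  -0.1884  0.064 ]
[319.3407 175.2744] [309 165  21  22 317] [ 0.5562 -0.1224  0.064 ]
[array([ 0.6107, -0.1301,  0.012 ]), array([ 0.5945, -0.0593,  0.012 ]), array([ 0.4993, -0.0814,  0.012 ]), array([ 0.516 , -0.1648,  0.012 ])]
rack x dir deg 13.031606130484132 20.104657454936728
[0.1691 0.0303 0.4008]
```

Request:
step_arm --pt "0.17 0.03 0.2 0.07 0" --pt "0.17 0.03 0.2 0.07 0" --pt "0.17 0.03 0.2 0.07 0" --pt "0.17 0.03 0.2 0.07 0" --newtons 20

```text
time_s: 2.48
tcp_pos: [0.556, -0.1207, 0.15]
eef_rot: [179.9, 0.0, -76.8]
contact_force: [-0.0, 1.0, 1.6]
gripper_width: 0.0003
gripper_force: 0.0
```

Run:
```python
from h import *
import pickle
st=pickle.load(open('w1.pkl','rb')); c=cam('wrist',st)
s2=r.get_state(); im=eyes.capture('wrist'); cv2.imwrite('pics/w2.png',im[:,:,::-1]); c2=cam('wrist',s2); pickle.dump(s2,open('w2.pkl','wb'))
bl=sorted(blobs(im.max(2)<60,150,2500,(260,0,370,270)),key=lambda b:-b[0][1])
for b in bl: print(b[0],b[1],onz(c2,*b[0],.064))
for p in [(319.3,175.3),(317.2,95.5)]:
  for b in bl:
    q,e=tri(ray(c,*p),ray(c2,*b[0])); print(p,b[0],q,e)
print(s2['contact_force'],s2['tcp_pos'])
```

```text
[310.8137 230.3459] [299 218  24  26 451] [ 0.5566 -0.1239  0.064 ]
[301.8025 144.7695] [289 132  26  27 486] [ 0.5792 -0.1894  0.064 ]
[303.298   33.6422] [288  16  29  38 735] [ 0.595 -0.264  0.064]
(319.3, 175.3) [310.8137 230.3459] [ 0.5559 -0.1216  0.0552] 0.0003090967362156664
(319.3, 175.3) [301.8025 144.7695] [ 0.577  -0.1919  0.6726] 0.03335469119050774
(319.3, 175.3) [303.298   33.6422] [ 0.5701 -0.1621  0.4573] 0.01479422093978718
(317.2, 95.5) [310.8137 230.3459] [ 0.5716 -0.1697  0.2388] 0.008630208564300244
(317.2, 95.5) [301.8025 144.7695] [ 0.5792 -0.1893  0.0573] 0.00017003660255056647
(317.2, 95.5) [303.298   33.6422] [ 0.5625 -0.1365  0.5561] 0.0161643705760891
[-0.035   1.032   1.6233] [ 0.556  -0.1207  0.15  ]
```

View pics/w2.png

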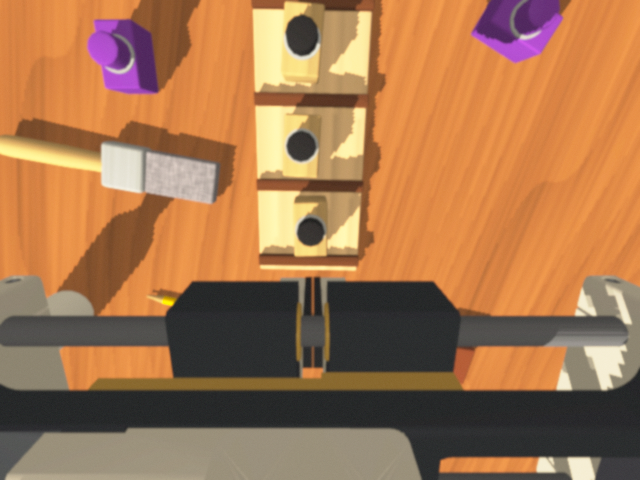

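View 2: the cushions are at (311,230), (302,145) and (303,34), each on a pale block. I now lower the closed fingers over the left one and feel for contact.

Request:
step_arm --pt "0.011 0 0.16 0 0" --pt "0.011 0 0.3 0 0" --pt "0.011 0 0.32 0 0" --pt "0.011 0 0.32 0 0" --pt "0.011 0 0.32 0 0" --pt "0.011 0 0.32 0 0"

```text
time_s: 3.03
tcp_pos: [0.5595, -0.1228, 0.0736]
eef_rot: [-179.8, -0.1, -76.8]
contact_force: [0.6, -0.1, 1.6]
gripper_width: 0.0005
gripper_force: 0.0
```

Request:
step_arm --pt "0 0 0.012 0 0" --pt "0 0 0.012 0 0" --pt "0 0 0.012 0 0" --pt "0 0 0.012 0 0"

```text
time_s: 3.37
tcp_pos: [0.5578, -0.1231, 0.0686]
eef_rot: [-179.9, -0.0, -76.8]
contact_force: [-0.0, -0.1, -0.1]
gripper_width: 0.0006
gripper_force: 0.0
```

Request:
step_arm --pt "0 0 0.008 0 0" --pt "0 0 0.008 0 0" --pt "0 0 0.008 0 0" --pt "0 0 0.008 0 0"

```text
time_s: 3.7
tcp_pos: [0.5575, -0.1232, 0.0659]
eef_rot: [180.0, 0.0, -76.9]
contact_force: [-0.9, 0.1, 0.0]
gripper_width: 0.0007
gripper_force: 0.0
```

Request:
step_arm --pt "0 0 0.008 0 0" --pt "0 0 0.008 0 0" --pt "0 0 0.008 0 0" --pt "0 0 0.008 0 0" --pt "0 0 0.008 0 0"

```text
time_s: 4.12
tcp_pos: [0.5576, -0.1232, 0.064]
eef_rot: [180.0, -0.0, -76.9]
contact_force: [0.7, 1.0, -0.4]
gripper_width: 0.0005
gripper_force: 0.0
```

Request:
step_arm --pt "0 0 0.008 0 0" --pt "0 0 0.008 0 0" --pt "0 0 0.008 0 0" --pt "0 0 0.008 0 0" --pt "0 0 0.008 0 0"

```text
time_s: 4.53
tcp_pos: [0.5576, -0.1232, 0.062]
eef_rot: [-180.0, -0.0, -76.9]
contact_force: [0.0, 0.3, 0.7]
gripper_width: 0.0004
gripper_force: 0.0
```

Request:
step_arm --pt "0 0 0.008 0 0" --pt "0 0 0.008 0 0" --pt "0 0 0.008 0 0" --pt "0 0 0.008 0 0" --pt "0 0 0.008 0 0"

```text
time_s: 4.95
tcp_pos: [0.5576, -0.1231, 0.06]
eef_rot: [-180.0, -0.0, -76.8]
contact_force: [0.1, -0.6, 0.3]
gripper_width: 0.0002
gripper_force: 0.0
```

```bash
python3 -c "
from h import *
print(r.get_state()['contact_force'],r.get_state()['tcp_pos'],r.get_state()['moment'])"
```

```text
[ 0.0692 -0.6204  0.3443] [ 0.5576 -0.1231  0.06  ] [ 0.107  -0.048   0.0032]
```

Request:
step_arm --pt "0 0 0.008 0 0" --pt "0 0 0.008 0 0" --pt "0 0 0.008 0 0" --pt "0 0 0.008 0 0" --pt "0 0 0.008 0 0"

```text
time_s: 5.37
tcp_pos: [0.5575, -0.1231, 0.058]
eef_rot: [180.0, 0.0, -76.9]
contact_force: [0.3, -0.5, -0.2]
gripper_width: 0.0007
gripper_force: 0.0
```

Request:
step_arm --pt "0 0 0.006 0 0" --pt "0 0 0.006 0 0" --pt "0 0 0.006 0 0" --pt "0 0 0.006 0 0" --pt "0 0 0.006 0 0"

```text
time_s: 5.78
tcp_pos: [0.5576, -0.1231, 0.0565]
eef_rot: [-180.0, -0.0, -76.9]
contact_force: [-0.1, 0.4, 0.2]
gripper_width: 0.0004
gripper_force: 0.0
```

Run:
```python
from h import *
s=r.get_state();print(s['contact_force'],s['tcp_pos'])
im=eyes.capture('wrist'); im2=eyes.capture('side')
c=cam('side'); u,v=proj(c,s['tcp_pos']);print(u,v)
u,v=int(u),int(v)
cr=cv2.resize(im2[v-40:v+35,u-50:u+50],(600,450),interpolation=cv2.INTER_CUBIC)
w=cv2.resize(im[180:300,260:360],(300,360))
o=np.zeros((450,800,3),np.uint8);o[:,:500]=cr[:,50:550];o[:360,500:]=w
cv2.imwrite('pics/c2.png',o[:,:,::-1])
```

```text
[-0.1418  0.4357  0.1838] [ 0.5576 -0.1231  0.0565]
315.8596805227239 268.19144739458346
```

View pics/c2.png

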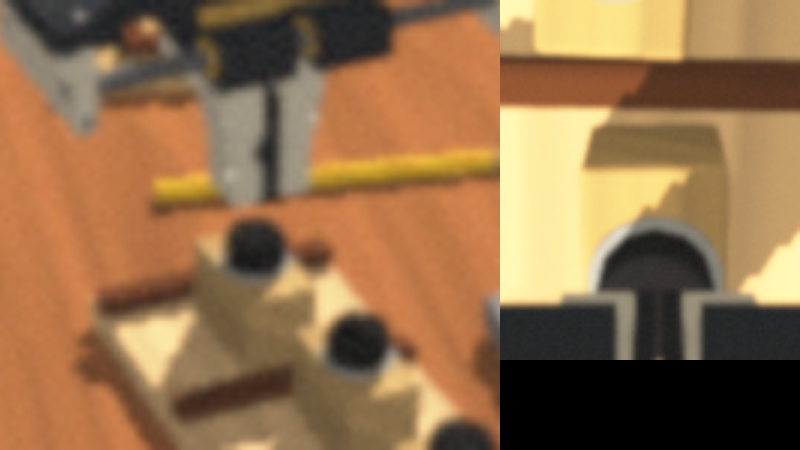

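The side crop shows the fingertips at about (317,262) in full-image pixels, still clear of the crown at (316,268). The real tips sit some 15 mm higher than the nominal TCP, so I keep feeling downwards.

Request:
step_arm --pt "0 0 0.012 0 0" --pt "0 0 0.012 0 0" --pt "0 0 0.012 0 0" --pt "0 0 0.012 0 0" --pt "0 0 0.012 0 0"

```text
time_s: 6.3
tcp_pos: [0.5576, -0.1231, 0.0535]
eef_rot: [180.0, -0.0, -76.9]
contact_force: [-0.7, 0.0, -0.6]
gripper_width: 0.0004
gripper_force: 0.0
```

Request:
step_arm --pt "0 0 0.012 0 0" --pt "0 0 0.012 0 0" --pt "0 0 0.012 0 0" --pt "0 0 0.012 0 0" --pt "0 0 0.012 0 0"

```text
time_s: 6.72
tcp_pos: [0.5576, -0.1232, 0.0505]
eef_rot: [180.0, -0.0, -76.8]
contact_force: [0.1, -0.1, 0.1]
gripper_width: 0.0001
gripper_force: 0.0
```

Request:
step_arm --pt "0 0 0.01 0 0" --pt "0 0 0.01 0 0" --pt "0 0 0.01 0 0" --pt "0 0 0.01 0 0" --pt "0 0 0.01 0 0"

```text
time_s: 7.13
tcp_pos: [0.5575, -0.1232, 0.0479]
eef_rot: [180.0, -0.0, -76.9]
contact_force: [-0.0, -0.0, 0.7]
gripper_width: 0.0007
gripper_force: 0.0
```

Request:
step_arm --pt "0 0 0.008 0 0" --pt "0 0 0.008 0 0" --pt "0 0 0.008 0 0" --pt "0 0 0.008 0 0" --pt "0 0 0.008 0 0"

```text
time_s: 7.55
tcp_pos: [0.5575, -0.1232, 0.046]
eef_rot: [-180.0, -0.0, -76.9]
contact_force: [0.4, -0.5, -0.4]
gripper_width: 0.0005
gripper_force: 0.0
```

Request:
step_arm --pt "0 0 0.008 0 0" --pt "0 0 0.008 0 0" --pt "0 0 0.008 0 0" --pt "0 0 0.008 0 0" --pt "0 0 0.008 0 0"

```text
time_s: 7.97
tcp_pos: [0.5576, -0.1232, 0.044]
eef_rot: [-180.0, -0.0, -76.8]
contact_force: [0.6, 0.9, -0.1]
gripper_width: 0.0002
gripper_force: 0.0
```

Request:
step_arm --pt "0 0 0.008 0 0" --pt "0 0 0.008 0 0" --pt "0 0 0.008 0 0" --pt "0 0 0.008 0 0" --pt "0 0 0.008 0 0"

```text
time_s: 8.38
tcp_pos: [0.5576, -0.1232, 0.042]
eef_rot: [-180.0, -0.0, -76.8]
contact_force: [-0.2, -0.2, 0.2]
gripper_width: 0.0004
gripper_force: 0.0
```

Run:
```python
from h import *
s=r.get_state()
im=eyes.capture('wrist'); im2=eyes.capture('side')
cr=cv2.resize(im2[228:303,273:356],(498,450),interpolation=cv2.INTER_CUBIC)
w=cv2.resize(im[180:330,260:360],(300,450))
o=np.hstack([cr,w])
cv2.imwrite('pics/c3.png',o[:,:,::-1])
```

```text
(no output)
```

View pics/c3.png

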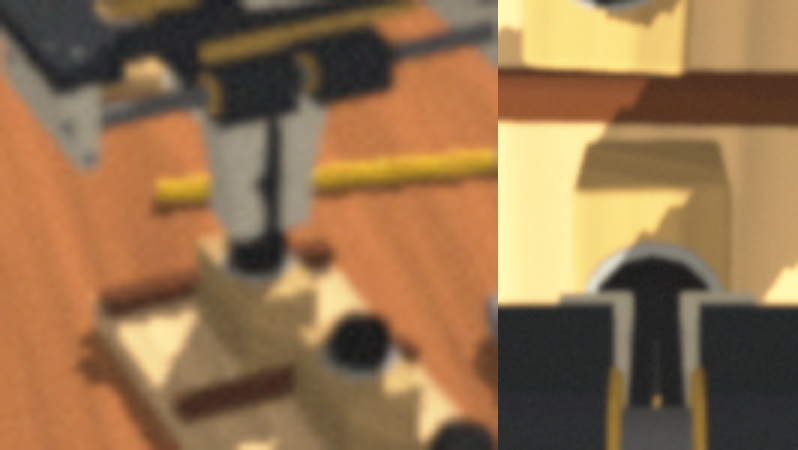

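The fingertips are now nearly on the left crown (side view, about (317,268)); I continue down.

Request:
step_arm --pt "0 0 0.008 0 0" --pt "0 0 0.008 0 0" --pt "0 0 0.008 0 0" --pt "0 0 0.008 0 0" --pt "0 0 0.008 0 0"

```text
time_s: 8.9
tcp_pos: [0.5575, -0.1231, 0.04]
eef_rot: [180.0, 0.0, -76.8]
contact_force: [-0.2, -0.0, 0.3]
gripper_width: 0.0005
gripper_force: 0.0
```

Request:
step_arm --pt "0 0 0.008 0 0" --pt "0 0 0.008 0 0" --pt "0 0 0.008 0 0" --pt "0 0 0.008 0 0" --pt "0 0 0.008 0 0"

```text
time_s: 9.32
tcp_pos: [0.5575, -0.1231, 0.038]
eef_rot: [180.0, -0.0, -76.8]
contact_force: [-0.5, 0.0, 0.4]
gripper_width: 0.0005
gripper_force: 0.0
```

Run:
```python
from h import *
s=r.get_state(); print(s['contact_force'],s['joint_torque'],s['tcp_pos'])
im=eyes.capture('wrist'); im2=eyes.capture('side'); im0=cv2.imread('pics/side0.png')[:,:,::-1]
f=lambda i:cv2.resize(i[245:290,295:340],(400,400),interpolation=cv2.INTER_CUBIC)
w=cv2.resize(im[220:320,262:362],(400,400))
o=np.hstack([f(im2),w])
cv2.imwrite('pics/c4.png',o[:,:,::-1])
c=cam('wrist',s); print(proj(c,s['tcp_pos']),proj(c,np.array([.5562,-.1225,.06])))
```

```text
[-0.4915  0.0064  0.4373] [ -0.0027 -50.4427  22.3949   5.3307   0.044   -0.0001] [ 0.5575 -0.1231  0.038 ]
[310.3135 274.0528] [312.2865 291.8508]
```

View pics/c4.png

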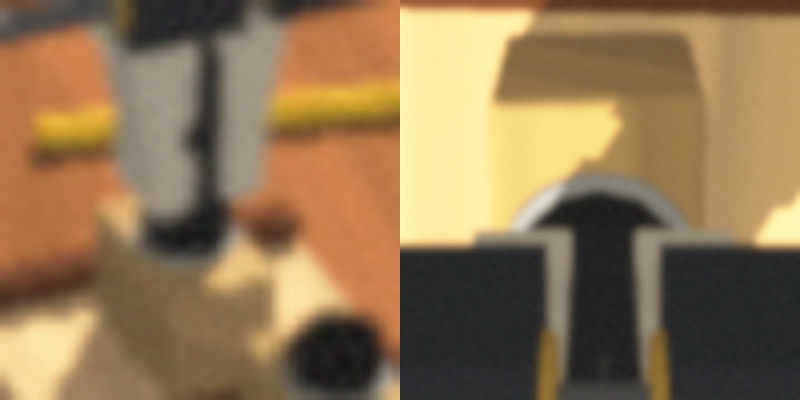

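The left tips are at rows 267–269 (col 317), level with the crown's upper edge: contact is imminent.

Request:
step_arm --pt "0 0 0.008 0 0" --pt "0 0 0.008 0 0" --pt "0 0 0.008 0 0" --pt "0 0 0.008 0 0" --pt "0 0 0.008 0 0"

```text
time_s: 9.83
tcp_pos: [0.5577, -0.1232, 0.0361]
eef_rot: [-180.0, -0.0, -76.8]
contact_force: [-0.1, 0.0, 2.2]
gripper_width: 0.0005
gripper_force: 1.0
```

Request:
step_arm --pt "0 0 0.008 0 0" --pt "0 0 0.008 0 0" --pt "0 0 0.008 0 0" --pt "0 0 0.008 0 0" --pt "0 0 0.008 0 0"

```text
time_s: 10.25
tcp_pos: [0.5578, -0.1232, 0.0341]
eef_rot: [-180.0, -0.0, -76.8]
contact_force: [0.6, -0.0, 3.0]
gripper_width: 0.0005
gripper_force: 1.9
```

Request:
step_arm --pt "0 0 0.008 0 0" --pt "0 0 0.008 0 0" --pt "0 0 0.008 0 0" --pt "0 0 0.008 0 0" --pt "0 0 0.008 0 0" --pt "0 0 0.008 0 0"

```text
time_s: 10.75
tcp_pos: [0.5578, -0.1232, 0.0322]
eef_rot: [-180.0, -0.0, -76.8]
contact_force: [-1.3, -0.7, 5.5]
gripper_width: 0.0006
gripper_force: 2.8
```

Run:
```python
from h import *
F=[]
for i in range(6):
  eyes.capture('side'); s=r.get_state(); F.append(s['contact_force'][2])
print(F,np.mean(F),s['tcp_pos'],s['time_s'])
```

```text
[np.float64(6.037800233812238), np.float64(5.401902449144135), np.float64(4.878560825394529), np.float64(4.219167179864375), np.float64(5.977546559560581), np.float64(6.284017298383128)] 5.466499091026498 [ 0.5578 -0.1232  0.0322] 11.05
```

F≈5.4 N after about 5 mm of travel, with roughly 0.8 N/mm slope, so the left pad is **soft**. Next is the middle pad.

Request:
step_arm --pt "0 0 -0.1 0 0" --pt "0 0 -0.1 0 0" --pt "0.277 -0.023 -0.1 0 0" --pt "0.277 -0.023 -0.1 0 0" --pt "0.277 -0.023 -0.1 0 0" --pt "0.277 -0.023 -0.056 0 0" --pt "0.277 -0.023 -0.056 0 0" --pt "0.277 -0.023 -0.056 0 0" --pt "0.277 -0.023 -0.056 0 0" --pt "0.277 -0.023 -0.056 0 0"

```text
time_s: 11.88
tcp_pos: [0.5789, -0.1886, 0.046]
eef_rot: [-180.0, 0.0, -76.8]
contact_force: [0.6, 0.5, -0.4]
gripper_width: 0.0005
gripper_force: 0.0
```

Request:
step_arm --pt "0 0 0.008 0 0" --pt "0 0 0.008 0 0" --pt "0 0 0.008 0 0" --pt "0 0 0.008 0 0" --pt "0 0 0.008 0 0"

```text
time_s: 12.3
tcp_pos: [0.579, -0.1892, 0.0441]
eef_rot: [-180.0, -0.0, -76.8]
contact_force: [0.1, -0.5, -0.6]
gripper_width: 0.0006
gripper_force: 0.0
```

Request:
step_arm --pt "0 0 0.008 0 0" --pt "0 0 0.008 0 0" --pt "0 0 0.008 0 0" --pt "0 0 0.008 0 0" --pt "0 0 0.008 0 0"

```text
time_s: 12.72
tcp_pos: [0.5789, -0.1893, 0.0419]
eef_rot: [180.0, -0.0, -76.8]
contact_force: [0.7, 0.2, -0.8]
gripper_width: 0.0002
gripper_force: 0.0
```

Request:
step_arm --pt "0 0 0.008 0 0" --pt "0 0 0.008 0 0" --pt "0 0 0.008 0 0" --pt "0 0 0.008 0 0" --pt "0 0 0.008 0 0"

```text
time_s: 13.13
tcp_pos: [0.5789, -0.1893, 0.04]
eef_rot: [-180.0, -0.0, -76.9]
contact_force: [0.5, -0.1, 0.5]
gripper_width: 0.0004
gripper_force: 0.0
```

Request:
step_arm --pt "0 0 0.008 0 0" --pt "0 0 0.008 0 0" --pt "0 0 0.008 0 0" --pt "0 0 0.008 0 0" --pt "0 0 0.008 0 0"

```text
time_s: 13.55
tcp_pos: [0.579, -0.1893, 0.038]
eef_rot: [-180.0, -0.0, -76.8]
contact_force: [0.3, -0.4, 0.1]
gripper_width: 0.0005
gripper_force: 0.0
```

Request:
step_arm --pt "0 0 0.008 0 0" --pt "0 0 0.008 0 0" --pt "0 0 0.008 0 0" --pt "0 0 0.008 0 0" --pt "0 0 0.008 0 0"

```text
time_s: 13.97
tcp_pos: [0.5791, -0.1893, 0.0361]
eef_rot: [-180.0, -0.0, -76.8]
contact_force: [0.4, 0.2, 0.7]
gripper_width: 0.0007
gripper_force: 0.5
```

Contact has just started.

Request:
step_arm --pt "0 0 0.008 0 0" --pt "0 0 0.008 0 0" --pt "0 0 0.008 0 0" --pt "0 0 0.008 0 0" --pt "0 0 0.008 0 0"

```text
time_s: 14.38
tcp_pos: [0.5791, -0.1893, 0.0341]
eef_rot: [-180.0, -0.0, -76.8]
contact_force: [0.5, 0.2, 3.4]
gripper_width: 0.0004
gripper_force: 1.2
```

Request:
step_arm --pt "0 0 0.006 0 0" --pt "0 0 0.012 0 0" --pt "0 0 0.012 0 0" --pt "0 0 0.012 0 0" --pt "0 0 0.012 0 0" --pt "0 0 0.012 0 0" --pt "0 0 0.012 0 0"

```text
time_s: 14.97
tcp_pos: [0.5791, -0.1893, 0.0311]
eef_rot: [-180.0, -0.0, -76.8]
contact_force: [1.1, -0.6, 4.7]
gripper_width: 0.0002
gripper_force: 2.3
```

Run:
```python
from h import *
F=[]
for i in range(6):
  eyes.capture('side'); s=r.get_state(); F.append(s['contact_force'][2])
print(F,np.mean(F),s['tcp_pos'],s['time_s'],s['gripper_force'])
```

```text
[np.float64(3.729529252569953), np.float64(3.9056917486589304), np.float64(4.079237678289514), np.float64(4.027301409394301), np.float64(4.386519039859445), np.float64(4.5488390416196385)] 4.1128530283986295 [ 0.5791 -0.1893  0.0311] 15.2667 2.299769238234717
```

About 4.3 N at about 4.8 mm: the middle pad is soft too. Now the right pad.

Request:
step_arm --pt "0 0 -0.12 0 0" --pt "0 0 -0.12 0 0" --pt "0.31 0.002 -0.12 0 0" --pt "0.31 0.002 -0.12 0 0" --pt "0.31 0.002 -0.12 0 0" --pt "0.31 0.002 -0.068 0 0" --pt "0.31 0.002 -0.068 0 0" --pt "0.31 0.002 -0.068 0 0" --pt "0.31 0.002 -0.068 0 0" --pt "0.31 0.002 -0.068 0 0"

```text
time_s: 16.1
tcp_pos: [0.5961, -0.2645, 0.0484]
eef_rot: [-180.0, -0.0, -76.8]
contact_force: [0.3, -0.2, -0.2]
gripper_width: 0.0003
gripper_force: 0.0
```

Request:
step_arm --pt "0 0 0.008 0 0" --pt "0 0 0.008 0 0" --pt "0 0 0.008 0 0" --pt "0 0 0.008 0 0" --pt "0 0 0.008 0 0"

```text
time_s: 16.52
tcp_pos: [0.5961, -0.2648, 0.0461]
eef_rot: [-180.0, -0.0, -76.8]
contact_force: [-0.0, -0.2, 0.3]
gripper_width: 0.0003
gripper_force: 0.0
```

Request:
step_arm --pt "0 0 0.008 0 0" --pt "0 0 0.008 0 0" --pt "0 0 0.008 0 0" --pt "0 0 0.008 0 0" --pt "0 0 0.008 0 0"

```text
time_s: 16.93
tcp_pos: [0.596, -0.2649, 0.044]
eef_rot: [180.0, -0.0, -76.9]
contact_force: [-0.4, -0.4, -1.4]
gripper_width: 0.0004
gripper_force: 0.0
```

Request:
step_arm --pt "0 0 0.008 0 0" --pt "0 0 0.008 0 0" --pt "0 0 0.008 0 0" --pt "0 0 0.008 0 0" --pt "0 0 0.008 0 0"

```text
time_s: 17.35
tcp_pos: [0.596, -0.2649, 0.042]
eef_rot: [180.0, -0.0, -76.9]
contact_force: [0.2, 1.7, -0.5]
gripper_width: 0.0007
gripper_force: 0.0
```

Request:
step_arm --pt "0 0 0.008 0 0" --pt "0 0 0.008 0 0" --pt "0 0 0.008 0 0" --pt "0 0 0.008 0 0" --pt "0 0 0.008 0 0"

```text
time_s: 17.77
tcp_pos: [0.5963, -0.2649, 0.0402]
eef_rot: [-180.0, -0.0, -76.8]
contact_force: [0.9, 0.1, 1.3]
gripper_width: 0.0001
gripper_force: 1.1
```

Request:
step_arm --pt "0 0 0.008 0 0" --pt "0 0 0.008 0 0" --pt "0 0 0.008 0 0" --pt "0 0 0.008 0 0" --pt "0 0 0.008 0 0"

```text
time_s: 18.18
tcp_pos: [0.5964, -0.265, 0.0385]
eef_rot: [-180.0, -0.0, -76.8]
contact_force: [-0.9, 0.0, 5.3]
gripper_width: 0.0004
gripper_force: 2.9
```

Request:
step_arm --pt "0 0 0.006 0 0" --pt "0 0 0.011 0 0" --pt "0 0 0.011 0 0" --pt "0 0 0.011 0 0" --pt "0 0 0.011 0 0" --pt "0 0 0.011 0 0" --pt "0 0 0.011 0 0"

```text
time_s: 18.77
tcp_pos: [0.5965, -0.2651, 0.0364]
eef_rot: [-179.9, -0.0, -76.8]
contact_force: [-2.3, 1.1, 10.6]
gripper_width: 0.0005
gripper_force: 5.0
```

Run:
```python
from h import *
F=[]
for i in range(6):
  eyes.capture('side'); s=r.get_state(); F.append(s['contact_force'][2])
print(F,np.mean(F),s['tcp_pos'],s['time_s'],s['gripper_force'])
```

```text
[np.float64(10.848004329120332), np.float64(9.418011879887382), np.float64(10.283777169648115), np.float64(9.487119314003573), np.float64(9.857185603891054), np.float64(9.794467267244897)] 9.94809426063256 [ 0.5965 -0.265   0.0364] 19.0667 4.955505343236837
```

About 10 N at about 4.5 mm with 2 N/mm slope: the right pad is the **firm** one. I back off and look at its block.

Request:
step_arm --pt "0 0 -0.1 0 0" --pt "0 0 -0.2 0 60" --pt "-0.2 0 -0.44 0 60" --pt "-0.2 0 -0.44 0 60" --pt "-0.2 0 -0.44 0 60" --pt "-0.2 0 -0.44 0 60" --pt "-0.2 0 -0.44 0 60"

```text
time_s: 19.65
tcp_pos: [0.5842, -0.2158, 0.1448]
eef_rot: [180.0, 0.0, -76.8]
contact_force: [0.6, -0.5, -1.2]
gripper_width: 0.0351
gripper_force: 0.0
```

Run:
```python
from h import *
import pickle
s=r.get_state(); im=eyes.capture('wrist')[:,:,::-1].copy(); pickle.dump((s,im),open('w3.pkl','wb'))
print(s['tcp_pos'],s['eef_rot'],s['gripper_width'])
c=cam('wrist',s); u,v=proj(c,np.array([.5965,-.265,.048])); print(u,v)
u,v=int(u),int(v); x0,y0=max(u-80,0),max(v-75,0); print(x0,y0)
cv2.imwrite('pics/c5.png',cv2.resize(im[y0:y0+150,x0:x0+160],(800,750))[:600])
cv2.imwrite('pics/c5.png',cv2.resize(im[y0:y0+150,x0:x0+160],(640,600)))
```

```text
[ 0.5842 -0.2158  0.1448] [179.9815   0.0348 -76.8356] 0.035057519376316786
309.9024335412647 171.43024197781563
229 96
```

View pics/c5.png

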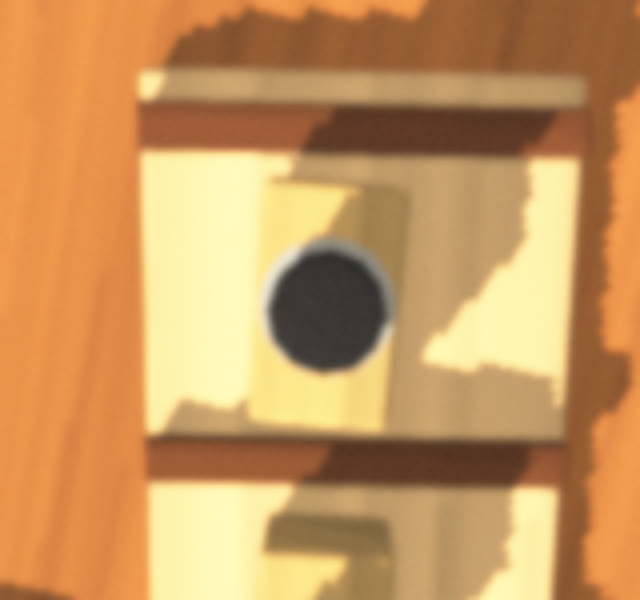

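Block top corners in the crop: (268,178), (408,188), (384,430), (248,418); cushion centre at (327,310). Converting to metres.

Run:
```python
from h import *
import pickle
s,im=pickle.load(open('w3.pkl','rb')); c=cam('wrist',s)
P=np.array([onz(c,229+x/4,96+y/4,.048) for x,y in [(268,178),(408,188),(384,430),(248,418)]])
print(P, [np.linalg.norm(P[i]-P[i-3]) for i in range(4)], P.mean(0))
a=P[0]-P[1]+P[3]-P[2]; b=P[3]-P[0]+P[2]-P[1]
print('x dir',np.degrees(np.arctan2(a[1],a[0])),'y dir-90',np.degrees(np.arctan2(b[1],b[0]))-90)
print('cushion at .064',onz(c,229+327/4,96+310/4,.065))
for z in [.1,.08,.007]: print(totool(s,[P[:,0].mean(),P[:,1].mean(),z]))
tc=cam('top')
for n,p in dict(pk=(266,255)).items(): print(n,onz(tc,*p,.01))
```

```text
[[ 0.613  -0.2863  0.048 ]
 [ 0.585  -0.2909  0.048 ]
 [ 0.5779 -0.2418  0.048 ]
 [ 0.6066 -0.2377  0.048 ]] [np.float64(0.028275925219191915), np.float64(0.04960990098032488), np.float64(0.028935380272301775), np.float64(0.049028843401143024)] [ 0.5956 -0.2642  0.048 ]
x dir 8.687206020243831 y dir-90 7.847791517329611
cushion at .064 [ 0.5958 -0.2652  0.065 ]
[ 0.1991 -0.0005  0.1791]
[ 0.1992 -0.0005  0.2591]
[ 0.1994 -0.0006  0.5511]
pk [0.5778 0.1488 0.01  ]
```

Request:
step_arm --pt "0.2 0 0 0.08 60" --pt "0.2 0 0 0.08 60" --pt "0.2 0 0.15 0.08 60" --pt "0.2 0 0.3 0.08 60" --pt "0.2 0 0.4 0.08 60" --pt "0.2 0 0.47 0.08 60" --pt "0.2 0 0.47 0.08 60" --pt "0.2 0 0.47 0.08 60" --newtons 25

```text
time_s: 20.37
tcp_pos: [0.5946, -0.2653, 0.0256]
eef_rot: [179.8, 0.1, -81.7]
contact_force: [0.3, -0.1, 0.7]
gripper_width: 0.0601
gripper_force: 0.0
```

Run:
```python
from h import *
s=r.get_state(); print(s['tcp_pos'],s['eef_rot'],s['contact_force'],s['gripper_width'])
im=eyes.capture('wrist'); im2=eyes.capture('side')
o=np.hstack([cv2.resize(im2[255:330,310:395],(453,400),interpolation=cv2.INTER_CUBIC),cv2.resize(im[180:380,230:400],(340,400))])
cv2.imwrite('pics/c6.png',o[:,:,::-1])
```

```text
[ 0.5946 -0.2653  0.0256] [179.7504   0.0601 -81.6847] [ 0.3149 -0.1205  0.7332] 0.06010485326182504
```

View pics/c6.png

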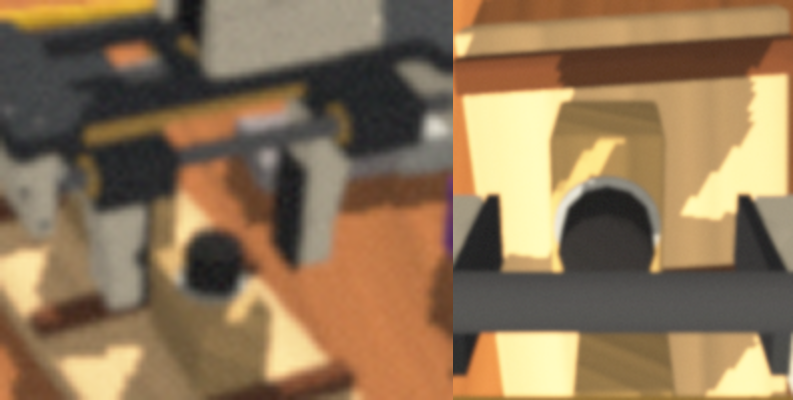

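Side and wrist crops show the open fingers straddling the firm pad, the cushion between them well below the crossbar. That was the 10th picture, so everything from here is numeric. I descend and close.

Request:
step_arm --pt "0 0 0.03 0 60" --pt "0 0 0.06 0 60" --pt "0 0 0.074 0 60" --pt "0 0 0.074 0 60" --pt "0 0 0.074 0 60" --pt "0 0 0.074 0 60"

```text
time_s: 20.97
tcp_pos: [0.5962, -0.2649, 0.0095]
eef_rot: [-180.0, -0.0, -81.6]
contact_force: [-0.2, -0.3, -0.3]
gripper_width: 0.0599
gripper_force: 0.0
```

Request:
step_arm --pt "0 0 0 0 20" --pt "0 0 0 0 20" --pt "0 0 0 0 20" --pt "0 0 0 0 20" --pt "0 0 0 0 20" --pt "0 0 0 0 20" --pt "0 0 0 0 20" --pt "0 0 0 0 20" --newtons 25

```text
time_s: 21.63
tcp_pos: [0.5962, -0.2649, 0.0093]
eef_rot: [-180.0, -0.0, -81.6]
contact_force: [0.3, 0.7, 0.4]
gripper_width: 0.0298
gripper_force: 25.0
```

Request:
step_arm --pt "0 0 -0.1 0 20" --pt "0 0 -0.25 0 20" --pt "0 0 -0.4 0 20" --pt "0 0 -0.54 0 20" --pt "0 0 -0.54 0 20" --pt "0 0 -0.54 0 20"

```text
time_s: 22.13
tcp_pos: [0.5974, -0.2651, 0.1469]
eef_rot: [-179.7, -0.1, -81.7]
contact_force: [-0.6, -0.2, -1.7]
gripper_width: 0.0298
gripper_force: 25.0
```

Request:
step_arm --pt "-0.15 -0.016 0 0 20" --pt "-0.3 -0.032 0 0 20" --pt "-0.45 -0.05 0 0 20" --pt "-0.6 -0.065 0 0 20" --pt "-0.75 -0.08 0 0 20" --pt "-0.92 -0.1 0 0 20" --pt "-0.92 -0.1 0 0 20"

```text
time_s: 22.72
tcp_pos: [0.5864, -0.0282, 0.1428]
eef_rot: [179.9, 0.1, -81.4]
contact_force: [0.4, -0.6, -1.2]
gripper_width: 0.0296
gripper_force: 25.0
```

Request:
step_arm --pt "-0.15 -0.016 0 0.05 20" --pt "-0.3 -0.032 0 0.1 20" --pt "-0.45 -0.05 0 0.15 20" --pt "-0.6 -0.065 0 0.2 20" --pt "-0.75 -0.08 0 0.2 20" --pt "-0.92 -0.1 0 0.2 20" --pt "-0.92 -0.1 0 0.2 20" --pt "-0.92 -0.1 0 0.2 20"

```text
time_s: 23.38
tcp_pos: [0.5775, 0.1994, 0.1423]
eef_rot: [179.9, -0.1, -93.5]
contact_force: [-0.5, 0.4, -1.1]
gripper_width: 0.0298
gripper_force: 25.0
```

```bash
cat > jig.py <<'E'
from h import *
import pickle,sys
s=r.get_state(); im=eyes.capture('wrist')[:,:,::-1].copy(); pickle.dump((s,im),open(sys.argv[1],'wb'))
print(s['time_s'],s['tcp_pos'],s['eef_rot'],s['contact_force'],s['gripper_width'])
c=cam('wrist',s); print('exp pocket px',proj(c,np.array([.578,.149,.01])))
hsv=cv2.cvtColor(im,cv2.COLOR_BGR2HSV)
u,v=proj(c,np.array([.578,.149,.017])).astype(int)
print('HSV row scan:'); 
for du in range(-70,71,5): print(u+du,hsv[v,u+du] if 0<=u+du<640 else '',end='; ')
print('\ncol scan:')
for dv in range(-90,91,6): print(v+dv,hsv[v+dv,u] if 0<=v+dv<480 else '',end='; ')
E
python3 jig.py j1.pkl
```

```text
23.3833 [0.5775 0.1994 0.1423] [179.86    -0.0856 -93.4695] [-0.4605  0.3698 -1.0829] 0.029825733719686567
exp pocket px [306.8462 168.9304]
HSV row scan:
236 [ 13 180 220]; 241 [ 13 173 218]; 246 [ 23 122 250]; 251 [ 23 122 250]; 256 [ 24 118 252]; 261 [ 24 121 251]; 266 [ 24 118 252]; 271 [ 23 120 252]; 276 [ 17 145 224]; 281 [ 11 166 146]; 286 [ 11 168 152]; 291 [ 18 134 168]; 296 [ 23 122 250]; 301 [ 23 122 250]; 306 [ 23 118 252]; 311 [ 24 119 252]; 316 [ 24 118 252]; 321 [ 23 121 250]; 326 [ 21 126 246]; 331 [ 11 168 152]; 336 [ 10 166 149]; 341 [ 16 144 149]; 346 [ 23 120 251]; 351 [ 23 122 251]; 356 [ 23 122 250]; 361 [ 24 123 251]; 366 [ 22 128 245]; 371 [ 20 136 233]; 376 [ 13 176 209]; 
col scan:
79 [ 13 172 234]; 85 [ 14 176 232]; 91 [ 14 177 231]; 97 [ 12 166 137]; 103 [ 12 168 135]; 109 [ 21 128 243]; 115 [ 23 121 250]; 121 [ 19 133 169]; 127 [ 18 134 160]; 133 [ 11 163 139]; 139 [ 11 164 146]; 145 [ 23 120 251]; 151 [ 24 118 251]; 157 [ 23 116 252]; 163 [ 23 119 252]; 169 [ 23 118 252]; 175 [ 23 120 252]; 181 [ 24 118 252]; 187 [ 24 119 252]; 193 [ 23 121 250]; 199 [ 18 133 169]; 205 [ 11 166 126]; 211 [ 11 165 144]; 217 [ 18 139 203]; 223 [ 18 131 173]; 229 [ 18 133 169]; 235 [ 18 135 166]; 241 [ 19 130 120]; 247 [ 18 131 132]; 253 [ 18 130 133]; 259 [ 18 129 164];
```

```bash
cat > rim.py <<'E'
from h import *
import pickle,sys
s,im=pickle.load(open(sys.argv[1],'rb')); c=cam('wrist',s)
h=cv2.cvtColor(im,cv2.COLOR_BGR2HSV); m=((h[...,0]<=15)&(h[...,2]<185)&(h[...,2]>90)).astype(np.uint8)
u,v=proj(c,np.array([.578,.149,.017]))
n,l,st,ce=cv2.connectedComponentsWithStats(m)
i=[k for k in range(1,n) if st[k][4]>500 and abs(ce[k]-[u,v]).max()<25]; print([(st[k],ce[k]) for k in i])
k=max(i,key=lambda k:st[k][4]); cs,hi=cv2.findContours((l==k).astype(np.uint8),cv2.RETR_CCOMP,cv2.CHAIN_APPROX_NONE)
for j,q in enumerate(cs):
    if cv2.contourArea(q)<800: continue
    P=np.array([onz(c,*p[0],.017)[:2] for p in q],np.float32)*1000
    print('hole' if hi[0][j][3]>=0 else 'outer',cv2.minAreaRect(P))
E
python3 rim.py j1.pkl
```

```text
[(array([ 277,  128,   66,   89, 3157], dtype=int32), array([308.9895, 170.5344]))]
outer ((576.308349609375, 152.82318115234375), (78.60879516601562, 58.16015625), 85.57586669921875)
hole ((576.0972900390625, 152.33041381835938), (56.936031341552734, 36.575191497802734), 85.44265747070312)
```

The rim measures 78.6×58.2 mm (true 79×59), so the pocket is at (0.5762, 0.1526) with yaw −4.5°. I hover just above it.

Request:
step_arm --pt "0.187 -0.006 0 0.017 20" --pt "0.187 -0.006 0 0.017 20" --pt "0.187 -0.006 0.12 0.017 20" --pt "0.187 -0.006 0.25 0.017 20" --pt "0.187 -0.006 0.38 0.017 20" --pt "0.187 -0.006 0.45 0.017 20" --pt "0.187 -0.006 0.45 0.017 20" --pt "0.187 -0.006 0.45 0.017 20" --pt "0.187 -0.006 0.45 0.017 20" --pt "0.187 -0.006 0.45 0.017 20" --pt "0.187 -0.006 0.45 0.017 20" --pt "0.187 -0.006 0.45 0.017 20"

```text
time_s: 24.43
tcp_pos: [0.5779, 0.1511, 0.033]
eef_rot: [-179.9, 0.1, -94.7]
contact_force: [0.1, 0.4, -1.1]
gripper_width: 0.0296
gripper_force: 25.0
```

Run:
```python
from h import *
s=r.get_state(); print(s['time_s'],s['tcp_pos'],s['eef_rot'],s['contact_force'])
print(totool(s,[.5762,.1526,.02]))
# side view: cushion of held pad (black blob) vs expected, and pocket
im=eyes.capture('side'); c=cam('side')
print('exp cushion',proj(c,np.array([.5762,.1526,s['tcp_pos'][2]+.0027+.050])))
```

```text
24.4333 [0.5779 0.1511 0.033 ] [-179.8964    0.076   -94.6669] [ 0.0626  0.3621 -1.1381]
[-0.0052  0.0073  0.0521]
exp cushion [301.3331 205.6396]
```

Request:
step_arm --pt "-0.006 0.007 0.03 0 20" --pt "-0.006 0.007 0.064 0 20" --pt "-0.006 0.007 0.064 0 20" --pt "-0.006 0.007 0.064 0 20" --pt "-0.006 0.007 0.064 0 20" --pt "-0.006 0.007 0.064 0 20" --pt "-0.006 0.007 0.064 0 20"

```text
time_s: 25.07
tcp_pos: [0.5755, 0.1524, 0.0156]
eef_rot: [180.0, -0.0, -94.7]
contact_force: [0.8, 0.5, -1.8]
gripper_width: 0.03
gripper_force: 25.0
```

Request:
step_arm --pt "0 -0.003 0.006 0 20" --pt "0 -0.003 0.012 0 20" --pt "0 -0.003 0.016 0 20" --pt "0 -0.003 0.016 0 20" --pt "0 -0.003 0.016 0 20" --pt "0 -0.003 0.016 0 20"

```text
time_s: 25.57
tcp_pos: [0.5764, 0.1523, 0.0117]
eef_rot: [-180.0, 0.0, -94.7]
contact_force: [0.3, -0.1, -0.6]
gripper_width: 0.0295
gripper_force: 25.0
```

No rim contact. Down to just above the floor (seating expected at TCP 0.0073).

Request:
step_arm --pt "0 0 0.008 0 20" --pt "0 0 0.014 0 20" --pt "0 0 0.016 0 20" --pt "0 0 0.016 0 20" --pt "0 0 0.016 0 20" --pt "0 0 0.016 0 20"

```text
time_s: 26.07
tcp_pos: [0.5764, 0.1524, 0.0077]
eef_rot: [-180.0, 0.0, -94.7]
contact_force: [-0.1, -0.2, -0.6]
gripper_width: 0.0297
gripper_force: 25.0
```

Request:
step_arm --pt "0 0 0.004 0 20" --pt "0 0 0.004 0 20" --pt "0 0 0.004 0 20" --pt "0 0 0.004 0 20" --pt "0 0 0.004 0 20"

```text
time_s: 26.48
tcp_pos: [0.5766, 0.1524, 0.0073]
eef_rot: [-180.0, 0.0, -94.7]
contact_force: [-1.8, 0.0, 5.1]
gripper_width: 0.0295
gripper_force: 25.0
```

The floor is felt at TCP 0.0073, exactly where the seated pad should be. Release and retreat.

Request:
step_arm --pt "0 0 -0.002 0 55" --pt "0 0 -0.002 0 55" --pt "0 0 -0.002 0 55" --pt "0 0 -0.002 0 55" --pt "0 0 -0.002 0 55" --pt "0 0 -0.1 0 55" --pt "0 0 -0.25 0 55" --pt "0 0 -0.4 0 55" --pt "-0.2 0 -0.56 0 55" --pt "-0.2 0 -0.56 0 55" --pt "-0.2 0 -0.56 0 55" --pt "-0.2 0 -0.56 0 55"

```text
time_s: 27.48
tcp_pos: [0.5806, 0.2033, 0.1474]
eef_rot: [-179.9, 0.1, -94.6]
contact_force: [0.4, -0.0, -1.5]
gripper_width: 0.0546
gripper_force: 0.0
```

```bash
cat > chk.py <<'E'
from h import *
s=r.get_state(); im=eyes.capture('wrist')[:,:,::-1].copy(); c=cam('wrist',s)
print(s['time_s'],s['tcp_pos'],s['contact_force'],s['gripper_force'])
for b in blobs(im.max(2)<75,200,2500,(220,90,400,270)):
    print('dark',b[0],b[1],'at z .0640',onz(c,*b[0],.064))
print('exp crown',proj(c,np.array([.5763,.1525,.064])))
t=eyes.capture('top')[:,:,::-1];tc=cam('top')
for b in blobs(t.max(2)<60,15,200,(360,235,445,270)): print('rack cushions',b[0],b[1][4],onz(tc,*b[0],.06))
E
python3 chk.py
```

```text
27.4833 [0.5806 0.2033 0.1474] [ 0.3701 -0.0167 -1.4838] 0.0
dark [312.9475 171.5685] [300 158  27  28 591] at z .0640 [0.5749 0.1513 0.064 ]
exp crown [311.2293 173.2128]
rack cushions [403.6897 250.3448] 29 [ 0.5814 -0.1905  0.06  ]
rack cushions [376.1818 260.2424] 33 [ 0.558  -0.1231  0.06  ]
```

The firm pad's crown is within 2 mm of the pocket centre and appears upright, and the two soft pads are where they started. Handing in.

```bash
python3 -c "
from plant import workorder
print(workorder.close_job())"
```

```text
the job is handed in; nothing more can be done
None
```

The job is handed in at about 27.5 s of the 62 s allowed: all three cushions were pressed left to right, with the left pad (about 5.4 N) and the middle pad (about 4.3 N) soft and the right one firm (about 10 N); the firm pad stands seated and released in the jig's pocket and both soft pads are in their bays, though the judge's verdict was not shown.

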